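Feel the gap of the checking press with a taper gauge

ROBOT

A 6-joint arm with a two-finger parallel gripper is mounted at the origin on the work surface. World frame = base frame: x ahead of the robot, y to its left, z up, the work surface at z = 0. Lengths are in m, angles in rad, forces in N, time in s.
With the tool pointing down it reaches from about 0.3 to 0.875 m from the base axis. Payload 6.4 kg.
Tool frame: the origin (TCP) lies midway between the tips of the shut fingers; the grasp point (between the pads) lies 19 mm behind it (ctrl.pinch_z is the distance from the TCP to the grasp point, in m); z points along the fingers, y is the line along which they close (so a half turn about z gives the same grasp; the last joint's range is limited). The gripper opens to 85 mm and grips with 20 to 120 N. Pads are 22 mm wide; open, the fingers measure 114 mm over their backs; the gripper's body (76 mm by 85 mm) begins 54 mm behind the grasp point. The pads swing forward as they close: fully open they stand 13 mm farther back than shut.
Start: joints at [-1.355, 0.181, 1.607, -0, 1.354, -0.206], TCP at [0.235, -0.525, 0.2] pointing down, gripper open.
Joint ranges: [-2.99, 2.99], [-0.89, 2.07], [0.3, 2.58], [-1.14, 4.28], [0, 2.63], [-3.12, 3.12]. Speed limits (rad/s): [2.57, 2.57, 3.01, 3.14, 3.14, 3.14].

INTERFACE

Orientations are given as a unit quaternion [w, x, y, z].
In Python, from bench import ctrl gives the robot as it stands.
- The arm moves only by the tool apply_moves, never from a script. Its argument "moves" is a list of rows, each an object with "jaw": the opening, from 0 (shut) to 1 (fully open); "offset": the shift along the tool's x, y, z in mm, a list of three; "rot": the turn, a rotation vector about the tool's x, y, z in degrees, a list of three. In form: [{"jaw": jaw, "offset": [dx, dy, dz], "rot": [ax, ay, az]}, ...]. A call has exactly 5 rows; each row shifts and turns the commanded pose from where the row before left it, along the tool's axes as they then stand; what a row does not reach is not made up. A row lasts 1/8 s, in which the tool goes at most 62.5 mm and 10.7 degrees, less where a joint would pass 70% of its speed; a pose out of reach is approached as far as the arm can. A call is refused whole if a number of a shift passes 62.5 or a number of a turn 10.7, either way. A call with a gripper value outside its range is refused whole. The fingers move at their own pace and stop on an object; the grip force is fixed at half the most. Time passes only in rows, so rows that do not move let the fingers close, or fill a call up. It gives the time, the measured TCP pose, the force, the opening and the grip force at its end, in the units of the state.
- ctrl.get_obs(): the state, without advancing time (a new reading comes with each control period).
- ctrl.camera(name): name is "side" or "top"; returns (picture, depth): 400x640x3 uint8, red, green, blue; 400x640 float32, m along the optical axis (not along the pixel's ray), 0 where there is no reading.
- ctrl.camera_params(name): a dict with "K" (3x3 intrinsics, pixels), "cam_to_world" (4x4, takes a point from camera to world coordinates). Camera axes: x right, y down, z forward; pixel columns grow to the right and rows downward; lengths in m; the calibration is good to about 2 mm. A picture is of the moment at which its call begins. camera_params takes no time and is no camera call.
- ctrl.hand_in(): hands the job in; it is judged then, once.
Trained networks look in the newest picture that a camera, given by its name, has taken for a name from the list of things; names that differ only in an ending like _2 or _b are one class to them, and where a whole thing is asked for, a point or a joint stands for the part that bears it (a point fixed in the world has none). Each returns a list of dicts, best first, with "score" (0 to 1); they miss things now and then, are a little off and sometimes report something else, mostly with a low value. They report only what shows in the picture. A call takes as long as a camera call. They do not tell look-alikes from the thing itself.
- ctrl.outline_of(camera, target): "region" (400x640 bool, what is visible of it) and "position" ([column, row] in pixels, amid what is visible of it).
The state is a dict: "time_s": time; "q": joint angles; "dq": joint speeds; "joint_efforts": joint torques, N m; "eef_pos": TCP position; "eef_rot": TCP orientation; "wrist_force": force on the tool from outside, world axes, zero at the start; "torque": the same for the moment, N m; "opening": opening from 0.0 (shut) to 1.0 (fully open); "grasp_force": force on a finger pad.
Only numpy, scipy, OpenCV 4.12 (cv2) and the standard library are available. Lean on these libraries where they do the work, as an engineer would, in place of code of your own. Each camera call takes 0.05 s, during which the arm holds its last target. There are 200 camera calls.

TASK

A strap adjuster is lying in the little checking press: shut the press's hinged top plate fully, then pick up the orange-handled taper gauge and, keeping it flat on the lower plate, slide its thin end straight into the front gap, near the middle, until it drags snugly between the two plates. Stop there without prising the top plate up, and finish still holding the gauge by its handle at that depth; do not push the mouse, plant or parts box about.

Things in the scene. Friction and masses are not known exactly. Their poses are not given: they have to be found in the camera images.
- press: Lower plate of the checking press, fixed: dark steel slab 240 (x) x 120 (y) x 30 mm high. Origin at the centre of its underside; top face 30 mm up. Its -x end (front, toward the robot) is an open ledge 100 mm long; the top plate covers x = -20 to +100 mm, hinged at the far end between two blue posts. The gap is entered from the front, along the press's +x.
- press_lid (a joint): Angle (rad) of the aluminium top plate, 120 mm from hinge to front edge, 88 wide, 10 thick: 0 = shut, level; grows as its front rises; starts at 0.5 to 1.0. Stiff hinge: stays where left, takes about 4 to 7 N at the front edge to move. Shut, its stop leaves a gap of 3.5 to 7 mm, different each time, above the lower plate; the black strap adjuster (38 x 32 mm) lies in its back half.
- lid_hinge (a point): A point on the hinge axis, at mid-width, level with the underside of the top plate. Its height above the lower plate's top is the gap.
- lid_knob (a point): Centre of the top of the red knob (24 mm across, top 34 mm above the plate's underside) on the upper face of the top plate, 98 mm from the hinge. Moves with the plate.
- lid_front (a point): Middle of the lower front edge of the top plate, 120 mm from the hinge. Moves with the plate.
- gauge_grip (a point): Centre of the gauge's upright orange handle, 60 (x) x 14 (y) x 36 mm high; 18 mm above the gauge's flat underside. x points to the thin end. Blade 24 mm wide, starts 28 mm ahead; its wedge runs from 40 mm ahead (8 mm thick) to the tip 100 mm ahead (2 mm thick), sloping on top, flat below. 90 g, starts flat on the desk. It meets the top plate 15 to 50 mm into the gap; then drags with 3 to 12 N.
- gauge_tip (a point): Middle of the gauge's thin end, on its underside; axes as the gauge: 100 mm ahead of and 18 mm below gauge_grip.
- gauge: The whole taper gauge; origin on its underside where the wedge is 8 mm thick, 40 mm ahead of the handle's centre; x toward the thin end, z up.
- mouse: White computer mouse, 105 x 58 x 28 mm, loose, a bystander on the other side of the press from the gauge; origin under its centre.
- plant: Succulent in a terracotta pot, 76 mm across and about 110 mm high, loose bystander; origin under its centre.
- parts_box: Clear shallow parts box 100 x 150 x 28 mm with sample clips, loose bystander; origin under its centre.
There are look-alikes about, which are no part of the job. Of the things that look like the gauge, the middle-sized one is meant.

How it is judged:
On the way, in this order (a step that is already met when the one before it is completed fails the run):
1. the top plate is shut (value of joint press_lid below 0.012 rad), for 0.2 s.
2. the gauge is picked up off the desk (height (world z) of gauge_tip above 0.02 m and contact force between the fingers and gauge above 1 N), for 0.1 s.
3. the thin end is in the gap under the shut top plate (x of gauge_tip in the frame of press above -0.015 m and z of gauge_tip in the frame of press between 0.027 and 0.0335 m and value of joint press_lid below 0.012 rad), for 0.1 s.
At the end, for the whole second after the job is handed in: Gauge gripped (over 2 N), at rest, flat (3.5 deg) and straight (10 deg) in the front gap, tip at least 10 mm in and within 25 mm of the middle, bearing on the top plate (over 1 N) and the lower plate (over 0.5 N); top plate lifted less than 0.012 rad (1.5 mm at its front) (contact force between gauge and press_lid above 1 N and contact force between gauge and press above 0.5 N and contact force between the fingers and gauge above 2 N and value of joint press_lid below 0.012 rad and x of gauge_tip in the frame of press above -0.01 m and y of gauge_tip in the frame of press between -0.025 and 0.025 m and angle between the x axis of gauge and the x axis of press, either way round below 0.17 rad and angle between gauge's own z axis and vertical below 0.06 rad and linear speed of gauge below 0.01 m/s); the arm keeps its last pose, push and grip.
It fails at once if a bystander is pushed more than 30 mm (distance of any of mouse, plant, parts_box from where it was at the start of the episode above 0.03 m).
It fails at once if the plant is tipped (angle between plant's own z axis and vertical above 0.4 rad).
It also fails if it takes over 70 s, if anything falls off the work surface, if the arm or the gripper's body presses on something with over 40 N, if the wrist force passes 120 N, or if a joint passes its speed limit or range.

## Working session

There is one attempt and no reset: what is moved stays moved. The work goes in short steps, Python scripts to look and compute and a tool call to move; the robot and the scene stay as the last step left them, time stands still between calls to the robot, and variables do not carry over. Pictures are saved under pics/ and viewed, at most 10 in all, crops included, and the job is handed in when it is done.

Besides the shell and the picture viewer there is one more tool, called as name(argument=value, ...) on one line, values as JSON. apply_moves: Moves the arm, as the interface text tells. Its arguments: {"type":"object","properties":{"moves":{"type":"array"}},"required":["moves"]}

```bash
mkdir -p pics && ls && cat > h.py <<'E'
import numpy as np, cv2
from bench import ctrl
def shot(n):
    im,d=ctrl.camera(n); p=ctrl.camera_params(n); return im,d,np.array(p["K"]),np.array(p["cam_to_world"])
def cloud(d,K,T):
    v,u=np.mgrid[:d.shape[0],:d.shape[1]]
    P=np.stack([(u-K[0,2])/K[0,0]*d,(v-K[1,2])/K[1,1]*d,d],-1)
    W=P@T[:3,:3].T+T[:3,3]; W[d<=0]=np.nan; return W
def save(n,im): cv2.imwrite("pics/"+n,im[...,::-1])
E
python3 - <<'E'
from h import *
ims=[]
for n in("top","side"):
    im,d,K,T=shot(n); np.savez(n+"0.npz",im=im,d=d,K=K,T=T); save(n+"0.png",im)
    print(n,T.round(3).tolist(),K[0,0])
    for t in("press","press_lid","gauge","gauge_grip","mouse","plant","parts_box","lid_knob"):
        W=cloud(d,K,T)
        print(t,[(round(r["score"],2),np.round(r["position"]).tolist(),np.nanmedian(W[r["region"]],0).round(3).tolist(),int(r["region"].sum())) for r in ctrl.outline_of(n,t)])
print(ctrl.get_obs())
E
```

```text
pics
top [[0.012, -0.997, 0.076, 0.461], [-1.0, -0.012, 0.004, 0.022], [-0.003, -0.076, -0.997, 1.105], [0.0, 0.0, 0.0, 1.0]] 406.728192712188
press [(0.72, [318.0, 190.0], [0.56, 0.029, 0.03], 2692), (0.54, [322.0, 151.0], [0.655, 0.023, 0.082], 1231)]
press_lid [(0.75, [232.0, 222.0], [0.47, 0.262, 0.008], 461), (0.73, [322.0, 150.0], [0.655, 0.023, 0.08], 1318)]
gauge [(0.83, [276.0, 276.0], [0.328, 0.143, 0.011], 772), (0.7, [229.0, 222.0], [0.476, 0.262, 0.008], 405), (0.7, [186.0, 248.0], [0.402, 0.374, 0.007], 243)]
gauge_grip [(0.95, [232.0, 221.0], [0.476, 0.262, 0.008], 370), (0.77, [278.0, 273.0], [0.328, 0.142, 0.011], 797), (0.7, [188.0, 251.0], [0.397, 0.374, 0.007], 269)]
mouse []
plant [(0.59, [224.0, 118.0], [0.735, 0.278, 0.067], 674), (0.55, [232.0, 222.0], [0.473, 0.262, 0.008], 462)]
parts_box [(0.57, [451.0, 131.0], [0.728, -0.33, 0.008], 2291)]
lid_knob [(0.64, [320.0, 151.0], [0.655, 0.023, 0.082], 1284)]
side [[-0.713, -0.433, 0.552, -0.274], [-0.702, 0.439, -0.561, 0.875], [0.001, -0.787, -0.617, 0.994], [0.0, 0.0, 0.0, 1.0]] 512.1345956225624
press [(0.66, 
[... 749 characters left out ...]
'q': array([-1.35531600e+00,  1.80756000e-01,  1.60700101e+00, -2.33309904e-05,
        1.35381374e+00, -2.06281803e-01]), 'dq': array([ 8.49000949e-04, -9.52913084e-05,  1.32021740e-03,  1.35325256e-03,
       -1.99145428e-03, -8.35115966e-04]), 'joint_efforts': array([-3.68326173e-04, -4.44835317e+01, -3.51685381e+01, -3.01451219e-04,
        6.16978468e-04, -6.61954715e-06]), 'eef_pos': array([ 0.23540772, -0.52461582,  0.20031273]), 'eef_rot': array([ 1.10075721e-05,  9.77846342e-01,  2.09323985e-01, -1.13414777e-05]), 'wrist_force': array([-0.50569852,  1.16312901,  0.49084836]), 'torque': array([ 0.00710463, -0.03791367,  0.01565986]), 'grasp_force': 0.0, 'opening': 1.0020084372251015}
```

View pics/top0.png

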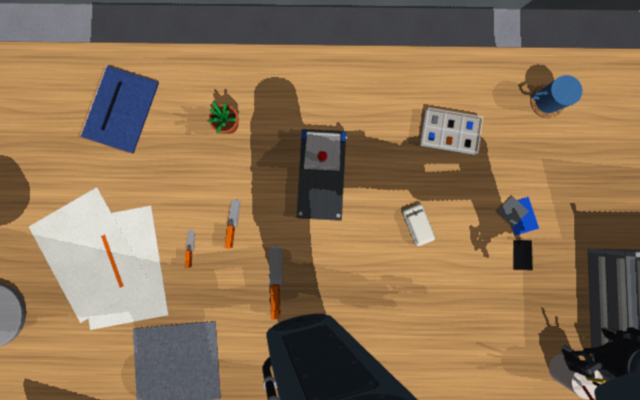

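```bash
python3 - <<'E'
from h import *
for n,(a,b,c,e) in {"top":(160,330,200,310),"side":(230,410,130,330)}.items():
    z=np.load(n+"0.npz"); im=z["im"][c:e,a:b]
    save(n+"c.png",cv2.resize(im,None,fx=3,fy=3,interpolation=cv2.INTER_CUBIC))
for n in("top","side"):
    z=np.load(n+"0.npz");W=cloud(z["d"],z["K"],z["T"]);im=z["im"]
    hsv=cv2.cvtColor(im,cv2.COLOR_RGB2HSV)
    org=(hsv[...,0]>3)&(hsv[...,0]<22)&(hsv[...,1]>140)&(hsv[...,2]>90)
    k,l,s,c=cv2.connectedComponentsWithStats(org.astype(np.uint8))
    for i in range(1,k):
        if s[i,4]>40:
            p=W[l==i];p=p[~np.isnan(p[:,0])]; r=cv2.minAreaRect((p[p[:,2]>0.025][:,:2]*1000).astype(np.float32)) if (p[:,2]>.025).sum()>4 else None
            print(n,c[i].round(),s[i,4],np.median(p,0).round(3),p[:,2].max().round(3),r)
E
```

```text
top [542. 111.] 156 [ 0.785 -0.576  0.003] 0.009 None
top [232. 122.] 180 [0.727 0.26  0.062] 0.068 ((737.1294555664062, 263.0875549316406), (34.93427276611328, 74.52997589111328), 75.2353515625)
top [229. 237.] 223 [0.433 0.264 0.033] 0.041 ((434.48809814453125, 266.2562561035156), (15.00147533416748, 60.13068389892578), 85.5965347290039)
top [112. 261.] 196 [0.365 0.585 0.002] 0.008 None
top [188. 259.] 160 [0.374 0.373 0.021] 0.032 ((374.3761291503906, 375.397216796875), (41.92461395263672, 10.556020736694336), 0.1672801524400711)
top [274. 304.] 286 [0.258 0.142 0.049] 0.054 ((268.83111572265625, 141.27264404296875), (79.42098999023438, 18.527244567871094), 3.873107433319092)
side [218. 217.] 48 [0.709 0.28  0.048] 0.068 ((707.4957275390625, 279.8733825683594), (11.534757614135742, 35.950958251953125), 9.962082862854004)
side [289. 270.] 165 [0.424 0.268 0.035] 0.042 ((431.327880859375, 265.47320556640625), (15.762900352478027, 61.282039642333984), 84.88603973388672)
side [370. 275.] 369 [0.258 0.145 0.047] 0.057 ((267.25897216796875, 140.843505859375), (84.76490020751953, 21.96864891052246), 0.793745219707489)
side [273. 307.] 120 [0.368 0.376 0.027] 0.033 ((370.4351501464844, 373.39056396484375), (12.168570518493652, 46.36678695678711), 87.4006576538086)
side [205. 368.] 209 [0.36  0.582 0.004] 0.008 None
```

The candidates for the gauge in the top picture are the large one at (275,285), the middle one at (231,225) and the small one at (189,250). The orange pencil at (112,261) could also be mistaken for it. I choose the middle one, since its handle measures 60 x 15 mm, and check it in a close crop.

View pics/sidec.png

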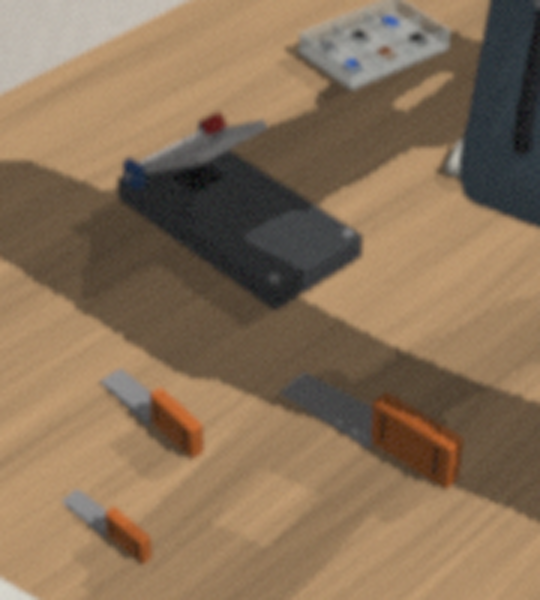

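```bash
python3 - <<'E'
from h import *
for n in("top","side"):
    z=np.load(n+"0.npz");W=cloud(z["d"],z["K"],z["T"]);im=z["im"].astype(int)
    def rect(m):
        p=(W[m][:,:2]*1000).astype(np.float32); r=cv2.minAreaRect(p); print(n,m.sum(),[np.round(x,1) for x in r],cv2.boxPoints(r).round().tolist())
    box=(W[...,0]>.42)&(W[...,0]<.8)&(abs(W[...,1]-.03)<.12)
    rect(box&(W[...,2]>.022)&(W[...,2]<.036)&(W[...,0]<.59))
    lid=box&(im.min(-1)>90)&(W[...,2]>.05)&(np.ptp(im,axis=-1)<40)
    p=W[lid]; c=p.mean(0); v=np.linalg.svd(p-c)[2][2]; v*=np.sign(v[2]); print("lid",c.round(3),v.round(3),"ang",np.arctan2(np.hypot(*v[:2]),v[2]).round(3), p.min(0).round(3),p.max(0).round(3))
    red=box&(im[...,0]>90)&(im[...,1]<60)&(im[...,2]<60)
    print("red",red.sum(),np.median(W[red],0).round(3),W[red].max(0).round(3))
    blue=box&(im[...,2]>im[...,0]+40)&(W[...,2]>.01)
    k,l,s,cc=cv2.connectedComponentsWithStats(blue.astype(np.uint8))
    for i in range(1,k):
        if s[i,4]>4: print("blue",s[i,4],cc[i].round(),np.nanmedian(W[l==i],0).round(3),np.nanmax(W[l==i],0).round(3))
    # middle gauge blade and handle
    g=(W[...,0]>.38)&(W[...,0]<.56)&(abs(W[...,1]-.265)<.035)&(W[...,2]>.0035)
    rect(g)
    mo=(im.min(-1)>150)&(W[...,2]>.008)&(abs(W[...,1]+.2)<.09)&(W[...,0]<.58)&(W[...,0]>.4)
    if mo.sum(): rect(mo)
E
```

```text
top 1801 [array([537.6,  27.8]), array([120. , 107.5]), np.float64(87.7)] [[481.0, -30.0], [589.0, -34.0], [594.0, 86.0], [486.0, 90.0]]
lid [0.665 0.024 0.075] [ 0.561 -0.022  0.828] ang 0.596 [ 0.607 -0.039  0.05 ] [0.704 0.065 0.115]
red 21 [0.635 0.016 0.121] [0.644 0.023 0.128]
blue 32 [304. 134.] [0.704 0.071 0.055] [0.716 0.076 0.057]
blue 47 [343. 136.] [ 0.7   -0.031  0.054] [ 0.712 -0.026  0.058]
top 429 [array([469.7, 265.6]), array([175.6,  67.8]), np.float64(1.4)] [[381.0, 297.0], [383.0, 230.0], [558.0, 234.0], [557.0, 302.0]]
top 602 [array([ 470.3, -239.1]), array([100.3,  50.6]), np.float64(21.2)] [[414.0, -234.0], [433.0, -281.0], [526.0, -245.0], [508.0, -197.0]]
side 1026 [array([535.5,  27.6]), array([125.4, 112.7]), np.float64(87.8)] [[477.0, -33.0], [589.0, -37.0], [594.0, 88.0], [482.0, 92.0]]
lid [0.642 0.025 0.09 ] [ 0.525 -0.025  0.851] ang 0.554 [ 0.602 -0.02   0.05 ] [0.714 0.074 0.116]
red 13 [0.629 0.023 0.122] [0.636 0.032 0.126]
side 563 [array([470.1, 265.3]), array([ 69.1, 179.7]), np.float64(89.6)] [[380.0, 231.0], [560.0, 230.0], [560.0, 299.0], [381.0, 300.0]]
side 6 [array([ 502.5, -205.9]), array([ 3.2, 16.2]), np.float64(38.0)] [[496.0, -201.0], [506.0, -213.0], [509.0, -211.0], [499.0, -199.0]]
```

The crop shows the three gauges: middle at (150,410), small at (107,525) and large at (380,425). The press lid is raised with its red knob at (213,125). The middle gauge's 60 x 15 mm handle fits the description, so I'll use that one.

The lid angle is about 0.58. The press centre is at about (0.6035, 0.025) with yaw -2.3°. I'll move above the knob first.

apply_moves(moves=[{"jaw":0,"offset":[0,0,0],"rot":[0,0,8.8]},{"jaw":0,"offset":[0,0,0],"rot":[0,0,8.8]},{"jaw":0,"offset":[0,0,0],"rot":[0,0,8.8]},{"jaw":0,"offset":[34,-51,0],"rot":[0,0,0]},{"jaw":0,"offset":[34,-51,0],"rot":[0,0,0]}])

```text
time_s: 1.52
eef_pos: [0.3077, -0.4245, 0.2002]
eef_rot: [-0.0, 1.0, -0.021, 0.0]
wrist_force: [0.3, -0.2, -0.2]
opening: 0.003
grasp_force: 0.0
```

apply_moves(moves=[{"jaw":0,"offset":[34,-51,0],"rot":[0,0,0]},{"jaw":0,"offset":[34,-51,0],"rot":[0,0,0]},{"jaw":0,"offset":[34,-51,0],"rot":[0,0,0]},{"jaw":0,"offset":[34,-51,0],"rot":[0,0,0]},{"jaw":0,"offset":[34,-51,0],"rot":[0,0,0]}])

```text
time_s: 2.15
eef_pos: [0.4882, -0.1755, 0.2007]
eef_rot: [0.0, 1.0, -0.02, 0.0]
wrist_force: [0.7, -1.6, 0.6]
opening: 0.001
grasp_force: 0.0
```

apply_moves(moves=[{"jaw":0,"offset":[36,-51,0],"rot":[0,0,0]},{"jaw":0,"offset":[36,-51,0],"rot":[0,0,0]},{"jaw":0,"offset":[36,-51,0],"rot":[0,0,0]},{"jaw":0,"offset":[36,-51,0],"rot":[0,0,0]},{"jaw":0,"offset":[0,0,50],"rot":[0,0,0]}])

```text
time_s: 2.78
eef_pos: [0.6447, 0.0247, 0.1545]
eef_rot: [0.0, 1.0, -0.017, 0.006]
wrist_force: [-0.2, -0.8, -1.0]
opening: 0.001
grasp_force: 0.0
```

```bash
python3 - <<'E'
from h import *
im,d,K,T=shot("side"); save("s1.png",cv2.resize(im[110:250,200:400],None,fx=4,fy=4))
E
```

```text
(no output)
```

View pics/s1.png

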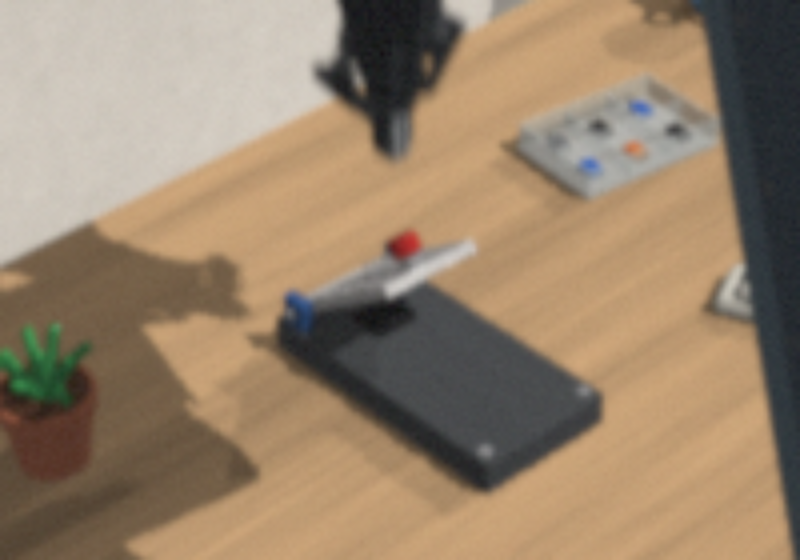

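The side crop shows the closed fingertips at (395,150) above the red knob (403,245). Now I'll push it down along the lid's arc.

apply_moves(moves=[{"jaw":0,"offset":[-8,0,20],"rot":[0,0,0]},{"jaw":0,"offset":[-5,0,8],"rot":[0,0,0]},{"jaw":0,"offset":[-5,0,8],"rot":[0,0,0]},{"jaw":0,"offset":[-5,0,8],"rot":[0,0,0]},{"jaw":0,"offset":[-4,0,7],"rot":[0,0,0]}])

```text
time_s: 3.45
eef_pos: [0.6119, 0.0219, 0.0994]
eef_rot: [0.0, 1.0, -0.02, 0.0]
wrist_force: [-0.1, -0.5, -0.0]
opening: -0.001
grasp_force: 0.0
```

apply_moves(moves=[{"jaw":0,"offset":[-4,0,7],"rot":[0,0,0]},{"jaw":0,"offset":[-3,0,6],"rot":[0,0,0]},{"jaw":0,"offset":[-3,0,6],"rot":[0,0,0]},{"jaw":0,"offset":[-2,0,4],"rot":[0,0,0]},{"jaw":0,"offset":[0,0,3],"rot":[0,0,0]}])

```text
time_s: 4.08
eef_pos: [0.5976, 0.0227, 0.0737]
eef_rot: [0.0, 1.0, -0.019, -0.003]
wrist_force: [-15.3, -1.2, 14.9]
opening: -0.0
grasp_force: 10.9
```

```bash
python3 - <<'E'
from h import *
im,d,K,T=shot("side"); save("s2.png",cv2.resize(im[110:250,200:400],None,fx=4,fy=4))
print(ctrl.get_obs()["wrist_force"],ctrl.get_obs()["eef_pos"])
E
```

```text
[-10.91776532   0.10782901  11.51792854] [0.59709985 0.02277807 0.07315584]
```

View pics/s2.png

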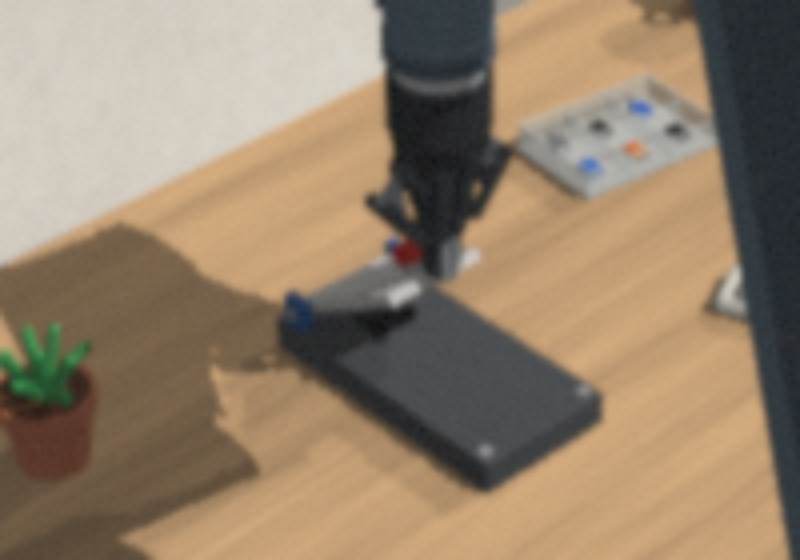

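The fingers (440,265) slipped off in front of the knob and the lid is only partly down. I'll lift, go back over the knob and press nearly straight down.

apply_moves(moves=[{"jaw":0,"offset":[-2,0,-20],"rot":[0,0,0]},{"jaw":0,"offset":[0,0,-30],"rot":[0,0,0]},{"jaw":0,"offset":[22,0,0],"rot":[0,0,0]},{"jaw":0,"offset":[0,0,10],"rot":[0,0,0]},{"jaw":0,"offset":[0,0,6],"rot":[0,0,0]}])

```text
time_s: 4.75
eef_pos: [0.6188, 0.022, 0.106]
eef_rot: [-0.0, 1.0, -0.019, -0.001]
wrist_force: [1.2, 0.0, -0.2]
opening: 0.004
grasp_force: 0.0
```

```bash
python3 - <<'E'
from h import *
im,d,K,T=shot("side"); save("s3.png",cv2.resize(im[110:250,200:400],None,fx=4,fy=4))
W=cloud(d,K,T);i=im.astype(int)
box=(W[...,0]>.5)&(W[...,0]<.8)&(abs(W[...,1]-.03)<.12)
red=box&(i[...,0]>90)&(i[...,1]<70)&(i[...,2]<70)
print("red",red.sum(),np.median(W[red],0).round(3),W[red].min(0).round(3),W[red].max(0).round(3))
print(ctrl.get_obs()["wrist_force"],ctrl.get_obs()["eef_pos"])
E
```

```text
red 29 [0.626 0.026 0.115] [0.617 0.019 0.103] [0.638 0.034 0.122]
[-0.53067629 -0.21824741 -0.99684368] [0.61803392 0.02212635 0.10489847]
```

View pics/s3.png

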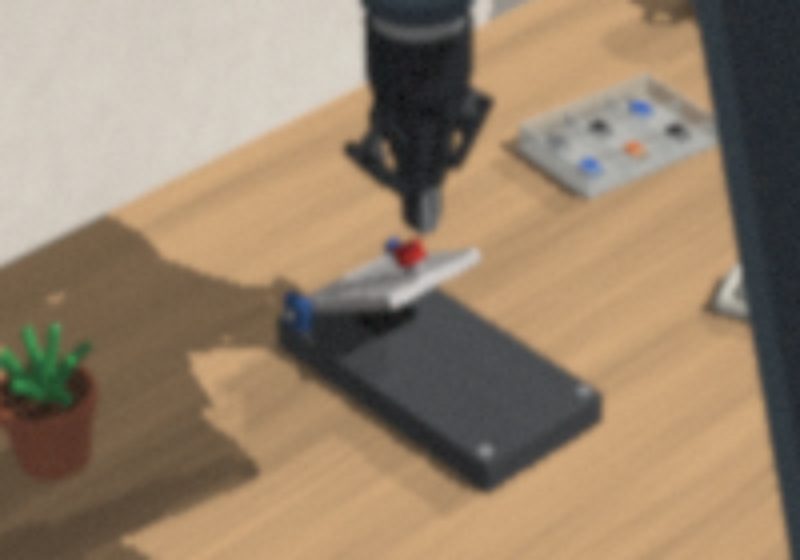

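The fingertips (425,228) hover just in front of the knob (410,252), and the lid is at about 0.4 rad. I'll shift 10 mm back and follow the arc.

apply_moves(moves=[{"jaw":0,"offset":[0,0,-14],"rot":[0,0,0]},{"jaw":0,"offset":[12,0,0],"rot":[0,0,0]},{"jaw":0,"offset":[0,0,11],"rot":[0,0,0]},{"jaw":0,"offset":[-3,0,5],"rot":[0,0,0]},{"jaw":0,"offset":[-3,0,5],"rot":[0,0,0]}])

```text
time_s: 5.42
eef_pos: [0.625, 0.0217, 0.0991]
eef_rot: [-0.0, 1.0, -0.019, -0.001]
wrist_force: [0.4, -0.2, 0.3]
opening: -0.0
grasp_force: 0.0
```

apply_moves(moves=[{"jaw":0,"offset":[-3,0,4],"rot":[0,0,0]},{"jaw":0,"offset":[-3,0,4],"rot":[0,0,0]},{"jaw":0,"offset":[-3,0,4],"rot":[0,0,0]},{"jaw":0,"offset":[-2,0,4],"rot":[0,0,0]},{"jaw":0,"offset":[-2,0,4],"rot":[0,0,0]}])

```text
time_s: 6.05
eef_pos: [0.613, 0.0221, 0.0811]
eef_rot: [0.0, 1.0, -0.019, 0.0]
wrist_force: [-7.1, 1.0, 11.8]
opening: 0.0
grasp_force: 6.0
```

apply_moves(moves=[{"jaw":0,"offset":[-2,0,4],"rot":[0,0,0]},{"jaw":0,"offset":[-2,0,4],"rot":[0,0,0]},{"jaw":0,"offset":[-1,0,3],"rot":[0,0,0]},{"jaw":0,"offset":[0,0,2],"rot":[0,0,0]},{"jaw":0,"offset":[0,0,0],"rot":[0,0,0]}])

```text
time_s: 6.68
eef_pos: [0.602, 0.0227, 0.0673]
eef_rot: [-0.0, 1.0, -0.019, -0.006]
wrist_force: [-24.3, -0.3, 19.8]
opening: -0.001
grasp_force: 15.0
```

```bash
python3 - <<'E'
from h import *
im,d,K,T=shot("side"); save("s4.png",cv2.resize(im[110:250,200:400],None,fx=4,fy=4))
print(ctrl.get_obs()["wrist_force"],ctrl.get_obs()["eef_pos"])
E
```

```text
[-23.67969474   0.03740408  21.2645013 ] [0.60204019 0.02266628 0.06729385]
```

View pics/s4.png

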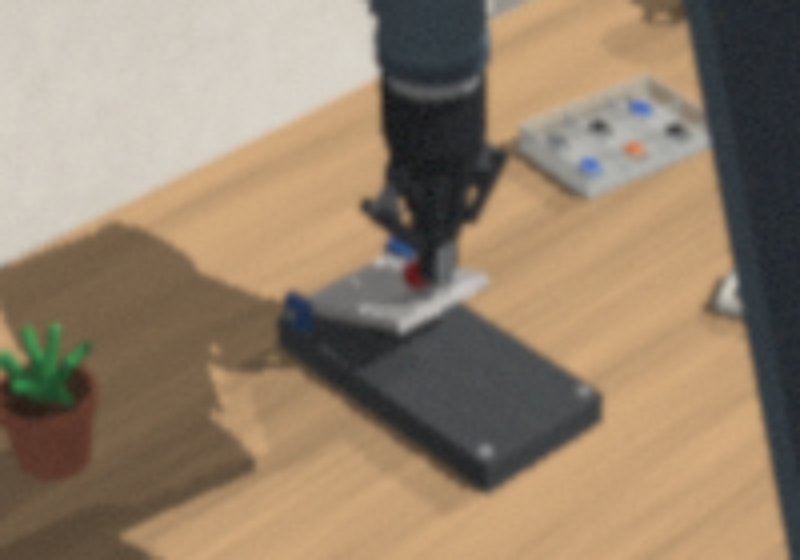

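The fingers (440,270) are sitting on the plate just in front of the knob (412,275). I'll use that contact, pressing down on the front strip while easing toward -x.

apply_moves(moves=[{"jaw":0,"offset":[-4,0,1],"rot":[0,0,0]},{"jaw":0,"offset":[-2,0,3],"rot":[0,0,0]},{"jaw":0,"offset":[-1,0,3],"rot":[0,0,0]},{"jaw":0,"offset":[-1,0,3],"rot":[0,0,0]},{"jaw":0,"offset":[0,0,0],"rot":[0,0,0]}])

```text
time_s: 7.35
eef_pos: [0.5947, 0.023, 0.0564]
eef_rot: [-0.0, 1.0, -0.019, -0.006]
wrist_force: [-17.4, -0.1, 12.9]
opening: 0.004
grasp_force: 10.2
```

apply_moves(moves=[{"jaw":0,"offset":[-4,0,2],"rot":[0,0,0]},{"jaw":0,"offset":[-1,0,3],"rot":[0,0,0]},{"jaw":0,"offset":[-1,0,2],"rot":[0,0,0]},{"jaw":0,"offset":[0,0,2],"rot":[0,0,0]},{"jaw":0,"offset":[0,0,0],"rot":[0,0,0]}])

```text
time_s: 7.98
eef_pos: [0.5902, 0.0232, 0.0474]
eef_rot: [-0.0, 1.0, -0.019, -0.004]
wrist_force: [-12.0, -0.4, 8.5]
opening: -0.001
grasp_force: 6.7
```

apply_moves(moves=[{"jaw":0,"offset":[-2,0,1],"rot":[0,0,0]},{"jaw":0,"offset":[0,0,1],"rot":[0,0,0]},{"jaw":0,"offset":[0,0,1],"rot":[0,0,0]},{"jaw":0,"offset":[0,0,0],"rot":[0,0,0]},{"jaw":0,"offset":[0,0,0],"rot":[0,0,0]}])

```text
time_s: 8.6
eef_pos: [0.589, 0.0232, 0.0447]
eef_rot: [-0.0, 1.0, -0.019, -0.003]
wrist_force: [-10.8, 0.4, 6.7]
opening: -0.002
grasp_force: 5.5
```

apply_moves(moves=[{"jaw":0,"offset":[-1,0,1],"rot":[0,0,0]},{"jaw":0,"offset":[0,0,1],"rot":[0,0,0]},{"jaw":0,"offset":[0,0,1],"rot":[0,0,0]},{"jaw":0,"offset":[0,0,0],"rot":[0,0,0]},{"jaw":0,"offset":[0,0,0],"rot":[0,0,0]}])

```text
time_s: 9.22
eef_pos: [0.5877, 0.0233, 0.0415]
eef_rot: [-0.0, 1.0, -0.019, -0.003]
wrist_force: [-10.6, 0.2, 7.1]
opening: -0.003
grasp_force: 5.7
```

```bash
python3 - <<'E'
from h import *
im,d,K,T=shot("side"); save("s5.png",cv2.resize(im[140:240,230:370],None,fx=5.5,fy=5.5))
print(ctrl.get_obs()["wrist_force"],ctrl.get_obs()["eef_pos"])
E
```

```text
[-10.56297318   0.11620478   6.7688858 ] [0.58765486 0.02326613 0.04147978]
```

View pics/s5.png

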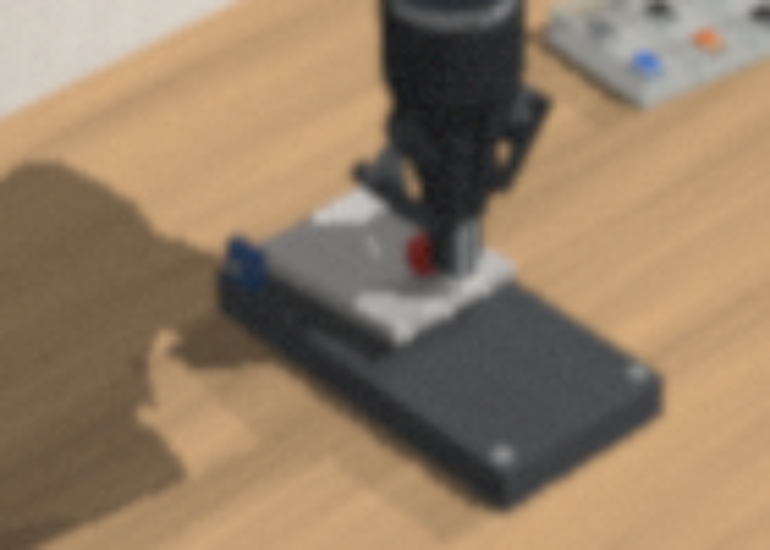

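The lid is nearly level, with the fingers (460,265) on its front strip before the knob. The force is still about the hinge friction, so I'll keep pressing until it rises.

apply_moves(moves=[{"jaw":0,"offset":[0,0,1],"rot":[0,0,0]},{"jaw":0,"offset":[0,0,1],"rot":[0,0,0]},{"jaw":0,"offset":[0,0,1],"rot":[0,0,0]},{"jaw":0,"offset":[0,0,0],"rot":[0,0,0]},{"jaw":0,"offset":[0,0,0],"rot":[0,0,0]}])

```text
time_s: 9.9
eef_pos: [0.5863, 0.0233, 0.038]
eef_rot: [-0.0, 1.0, -0.019, -0.005]
wrist_force: [-13.3, -0.5, 7.0]
opening: 0.004
grasp_force: 7.2
```

```bash
python3 - <<'E'
from h import *
im,d,K,T=shot("side")
W=cloud(d,K,T)
def px(p):
    c=np.linalg.inv(T)@np.r_[p,1]; u=K@c[:3]/c[2]; return u[:2].round(1), ((u[:2]-[230,140])*5.5).round()
o=ctrl.get_obs()
for p in [(.5877,.0233,.0415),(.5877,.0233,.05),(.5877,.0233,.06),(.5835,.026,.044),(.4835,.030,.03)]: print(p,px(np.array(p)))
i=im.astype(int)
lid=(W[...,0]>.56)&(W[...,0]<.73)&(abs(W[...,1]-.025)<.06)&(i.min(-1)>85)&(W[...,2]<.09)
p=W[lid]
for _ in range(3):
    c=np.median(p,0);v=np.linalg.svd(p-p.mean(0))[2][2];r=(p-p.mean(0))@v;p=p[abs(r)<.004]
v*=np.sign(v[2]);print(len(p),v.round(3),p.mean(0).round(3),p.min(0).round(3),p.max(0).round(3))
print(o["wrist_force"])
E
```

```text
(0.5877, 0.0233, 0.0415) (array([311.8, 197.5]), array([450., 317.]))
(0.5877, 0.0233, 0.05) (array([311.8, 195.3]), array([450., 304.]))
(0.5877, 0.0233, 0.06) (array([311.8, 192.7]), array([450., 290.]))
(0.5835, 0.026, 0.044) (array([312.1, 197.9]), array([452., 318.]))
(0.4835, 0.03, 0.03) (array([335.5, 217.3]), array([580., 425.]))
465 [ 0.061 -0.021  0.998] [0.647 0.033 0.052] [ 0.579 -0.023  0.045] [0.715 0.073 0.059]
[-14.17466779  -1.19681305   7.65028484]
```

```bash
python3 - <<'E'
from h import *
for n in("side","top"):
    im,d,K,T=shot(n)
    o=ctrl.get_obs(); W=cloud(d,K,T)
    def px(p):
        c=np.linalg.inv(T)@np.r_[p,1]; u=K@c[:3]/c[2]; return u[:2].round(1)
    print(n,"s1 tip",px([.6447,.0247,.1545]),"obs 298.8,149","now",px(o["eef_pos"]))
    if n=="side":
        for r in range(180,204,2): print(r,[tuple(W[r,c].round(3)) for c in (308,311,314)],im[r,[308,311,314]].mean(-1).round())
E
```

```text
side s1 tip [297.5 159. ] obs 298.8,149 now [312.1 198.7]
180 [(np.float64(0.576), np.float64(0.049), np.float64(0.126)), (np.float64(0.576), np.float64(0.037), np.float64(0.12)), (np.float64(0.575), np.float64(0.027), np.float64(0.115))] [40. 33. 49.]
182 [(np.float64(0.574), np.float64(0.052), np.float64(0.122)), (np.float64(0.577), np.float64(0.037), np.float64(0.112)), (np.float64(0.574), np.float64(0.028), np.float64(0.109))] [42. 33. 87.]
184 [(np.float64(0.591), np.float64(0.035), np.float64(0.097)), (np.float64(0.577), np.float64(0.037), np.float64(0.105)), (np.float64(0.58), np.float64(0.021), np.float64(0.095))] [ 35.  36. 110.]
186 [(np.float64(0.589), np.float64(0.037), np.float64(0.091)), (np.float64(0.579), np.float64(0.035), np.float64(0.095)), (np.float64(0.572), np.float64(0.03), np.float64(0.097))] [ 42.  39. 114.]
188 [(np.float64(0.588), np.float64(0.038), np.float64(0.085)), (np.float64(0.578), np.float64(0.036), np.float64(0.09)), (np.float64(0.574), np.float64(0.028), np.float64(0.088))] [ 40.  39. 111.]
190 [(np.float64(0.601), np.float64(0.026), np.float64(0.
[... 682 characters left out ...]
.float64(0.007), np.float64(0.034))] [161. 169. 132.]
198 [(np.float64(0.582), np.float64(0.044), np.float64(0.054)), (np.float64(0.596), np.float64(0.018), np.float64(0.032)), (np.float64(0.587), np.float64(0.015), np.float64(0.036))] [155. 108.  77.]
200 [(np.float64(0.593), np.float64(0.035), np.float64(0.036)), (np.float64(0.591), np.float64(0.024), np.float64(0.03)), (np.float64(0.584), np.float64(0.018), np.float64(0.032))] [95. 70. 73.]
202 [(np.float64(0.595), np.float64(0.033), np.float64(0.026)), (np.float64(0.585), np.float64(0.029), np.float64(0.029)), (np.float64(0.576), np.float64(0.026), np.float64(0.033))] [72. 78. 77.]
top s1 tip [321.4 149.6] obs 298.8,149 now [321.6 179.9]
```

The fingertips really sit about 15 mm above the reported TCP, so the lid still has several mm to go. I'll keep pressing.

apply_moves(moves=[{"jaw":0,"offset":[-1,0,1],"rot":[0,0,0]},{"jaw":0,"offset":[0,0,1],"rot":[0,0,0]},{"jaw":0,"offset":[0,0,1],"rot":[0,0,0]},{"jaw":0,"offset":[0,0,1],"rot":[0,0,0]},{"jaw":0,"offset":[0,0,0],"rot":[0,0,0]}])

```text
time_s: 10.68
eef_pos: [0.5849, 0.0234, 0.0337]
eef_rot: [-0.0, 1.0, -0.019, -0.005]
wrist_force: [-15.0, -1.1, 7.4]
opening: 0.0
grasp_force: 7.4
```

apply_moves(moves=[{"jaw":0,"offset":[0,0,1],"rot":[0,0,0]},{"jaw":0,"offset":[0,0,1],"rot":[0,0,0]},{"jaw":0,"offset":[0,0,0],"rot":[0,0,0]},{"jaw":0,"offset":[0,0,0],"rot":[0,0,0]},{"jaw":0,"offset":[0,0,0],"rot":[0,0,0]}])

```text
time_s: 11.3
eef_pos: [0.5841, 0.0235, 0.0314]
eef_rot: [-0.0, 1.0, -0.019, -0.006]
wrist_force: [-17.0, -1.0, 7.1]
opening: 0.002
grasp_force: 8.1
```

apply_moves(moves=[{"jaw":0,"offset":[-1,0,1],"rot":[0,0,0]},{"jaw":0,"offset":[0,0,1],"rot":[0,0,0]},{"jaw":0,"offset":[0,0,1],"rot":[0,0,0]},{"jaw":0,"offset":[0,0,0],"rot":[0,0,0]},{"jaw":0,"offset":[0,0,0],"rot":[0,0,0]}])

```text
time_s: 11.92
eef_pos: [0.5838, 0.0236, 0.0291]
eef_rot: [-0.0, 1.0, -0.019, -0.006]
wrist_force: [-16.3, -0.1, 10.5]
opening: -0.002
grasp_force: 8.3
```

```bash
python3 - <<'E'
from h import *
for n in("side","top"):
    im,d,K,T=shot(n); W=cloud(d,K,T); i=im.astype(int)
    lid=(W[...,0]>.59)&(W[...,0]<.69)&(abs(W[...,1]-.025)<.04)&(i.min(-1)>85)&(W[...,2]<.075)
    p=W[lid]
    for _ in range(3):
        q=p-p.mean(0);v=np.linalg.svd(q)[2][2];p=p[abs(q@v)<.004]
    v*=np.sign(v[2]);m=p.mean(0)
    print(n,len(p),v.round(3),m.round(3),"z at front/hinge",[(m[2]-(v[0]*(x-m[0])+v[1]*(.025-m[1]))/v[2]).round(4) for x in(.5835,.7034)])
    led=(W[...,0]>.5)&(W[...,0]<.565)&(abs(W[...,1]-.027)<.045); print("ledge z",np.nanmedian(W[led][:,2]).round(4))
    if n=="side": save("s6.png",cv2.resize(im[140:240,230:370],None,fx=5.5,fy=5.5))
print(ctrl.pinch_z,ctrl.get_obs()["eef_pos"])
E
```

```text
side 358 [0.003 0.008 1.   ] [0.645 0.036 0.048] z at front/hinge [np.float64(0.0483), np.float64(0.0479)]
ledge z 0.2296
top 0 [0. 0. 1.] [nan nan nan] z at front/hinge [np.float64(nan), np.float64(nan)]
ledge z 0.3386
0.0187 [0.58375073 0.02365696 0.02912729]<stdin>:7: RuntimeWarning: Mean of empty slice.
  ret = um.true_divide(
<stdin>:8: RuntimeWarning: Mean of empty slice.
```

apply_moves(moves=[{"jaw":0,"offset":[-1,0,1],"rot":[0,0,0]},{"jaw":0,"offset":[0,0,1],"rot":[0,0,0]},{"jaw":0,"offset":[0,0,0],"rot":[0,0,0]},{"jaw":0,"offset":[0,0,0],"rot":[0,0,0]},{"jaw":0,"offset":[0,0,0],"rot":[0,0,0]}])

```text
time_s: 12.65
eef_pos: [0.5837, 0.0237, 0.0273]
eef_rot: [-0.0, 1.0, -0.019, -0.004]
wrist_force: [-13.9, 0.6, 8.4]
opening: -0.001
grasp_force: 6.9
```

apply_moves(moves=[{"jaw":0,"offset":[-1,0,1],"rot":[0,0,0]},{"jaw":0,"offset":[0,0,1],"rot":[0,0,0]},{"jaw":0,"offset":[0,0,1],"rot":[0,0,0]},{"jaw":0,"offset":[0,0,0],"rot":[0,0,0]},{"jaw":0,"offset":[0,0,0],"rot":[0,0,0]}])

```text
time_s: 13.28
eef_pos: [0.5837, 0.0237, 0.0245]
eef_rot: [-0.0, 1.0, -0.019, -0.003]
wrist_force: [-10.6, 0.3, 6.8]
opening: -0.002
grasp_force: 5.3
```

```bash
python3 - <<'E'
from h import *
im,d,K,T=shot("side"); save("s7.png",cv2.resize(im[140:240,230:370],None,fx=5.5,fy=5.5))
E
```

```text
(no output)
```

View pics/s7.png

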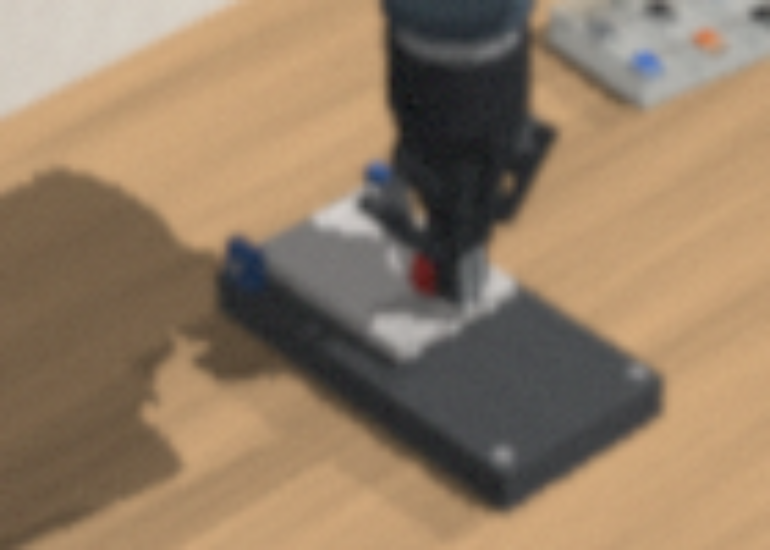

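The lid looks level. The fingertips (465,300) are still on the front strip. I'll press a little more to feel the stop.

apply_moves(moves=[{"jaw":0,"offset":[0,0,1],"rot":[0,0,0]},{"jaw":0,"offset":[0,0,1],"rot":[0,0,0]},{"jaw":0,"offset":[0,0,0],"rot":[0,0,0]},{"jaw":0,"offset":[0,0,0],"rot":[0,0,0]},{"jaw":0,"offset":[0,0,0],"rot":[0,0,0]}])

```text
time_s: 13.95
eef_pos: [0.5836, 0.0237, 0.0225]
eef_rot: [-0.0, 1.0, -0.019, -0.003]
wrist_force: [-11.4, 1.5, 7.4]
opening: -0.0
grasp_force: 5.4
```

apply_moves(moves=[{"jaw":0,"offset":[-1,0,1],"rot":[0,0,0]},{"jaw":0,"offset":[0,0,1],"rot":[0,0,0]},{"jaw":0,"offset":[0,0,1],"rot":[0,0,0]},{"jaw":0,"offset":[0,0,1],"rot":[0,0,0]},{"jaw":0,"offset":[0,0,0],"rot":[0,0,0]}])

```text
time_s: 14.58
eef_pos: [0.5836, 0.0236, 0.0187]
eef_rot: [-0.0, 1.0, -0.019, -0.002]
wrist_force: [-6.9, 0.4, 4.0]
opening: -0.004
grasp_force: 3.8
```

```bash
python3 - <<'E'
from h import *
im,d,K,T=shot("side"); W=cloud(d,K,T); i=im.astype(int)
lid=(W[...,0]>.59)&(W[...,0]<.69)&(abs(W[...,1]-.025)<.04)&(i.min(-1)>85)&(W[...,2]<.075)
p=W[lid]
for _ in range(3):
    q=p-p.mean(0);v=np.linalg.svd(q)[2][2];p=p[abs(q@v)<.004]
v*=np.sign(v[2]);m=p.mean(0)
print(len(p),v.round(3),m.round(3),"z at front/hinge",[(m[2]-(v[0]*(x-m[0])+v[1]*(.025-m[1]))/v[2]).round(4) for x in(.5835,.7034)])
led=(W[...,0]>.5)&(W[...,0]<.565)&(abs(W[...,1]-.06)<.02)&(W[...,2]<.06); print("ledge z",np.nanmedian(W[led][:,2]).round(4))
E
```

```text
310 [-0.003  0.001  1.   ] [0.643 0.038 0.048] z at front/hinge [np.float64(0.048), np.float64(0.0484)]
ledge z 0.0317
```

The friction ratio shows the fingers are rubbing down the knob's front face. The lid now measures level. I'll back off and confirm with a straight press on the knob top.

apply_moves(moves=[{"jaw":0,"offset":[-12,0,0],"rot":[0,0,0]},{"jaw":0,"offset":[0,0,-50],"rot":[0,0,0]},{"jaw":0,"offset":[34,0,-10],"rot":[0,0,0]},{"jaw":0,"offset":[0,0,5],"rot":[0,0,0]},{"jaw":0,"offset":[0,0,5],"rot":[0,0,0]}])

```text
time_s: 15.25
eef_pos: [0.6066, 0.0225, 0.068]
eef_rot: [-0.0, 1.0, -0.019, -0.001]
wrist_force: [0.3, -0.1, 0.3]
opening: -0.002
grasp_force: 0.0
```

```bash
cat >> h.py <<'E'
def lidfit():
    im,d,K,T=shot("side"); W=cloud(d,K,T); i=im.astype(int)
    def fit(m):
        p=W[m]
        for _ in range(3):
            q=p-p.mean(0);v=np.linalg.svd(q)[2][2];p=p[abs(q@v)<.004]
        return len(p),(v*np.sign(v[2])).round(4),p.mean(0).round(4)
    print("lid",fit((W[...,0]>.59)&(W[...,0]<.69)&(abs(W[...,1]-.025)<.04)&(i.min(-1)>85)&(W[...,2]<.075)))
    print("ledge",fit((W[...,0]>.5)&(W[...,0]<.565)&(abs(W[...,1]-.03)<.05)&(W[...,2]<.045)&(W[...,2]>.02)))
    red=(i[...,0]>90)&(i[...,1]<70)&(i[...,2]<70)&(abs(W[...,0]-.61)<.03)&(abs(W[...,1]-.025)<.03)
    print("red",red.sum(),np.median(W[red],0).round(4),W[red].max(0).round(3))
    print(ctrl.get_obs()["eef_pos"].round(4),ctrl.get_obs()["wrist_force"].round(1))
E
python3 -c "
from h import *
lidfit()"
```

```text
lid (432, array([0.0014, 0.0126, 0.9999]), array([0.6407, 0.0289, 0.0484]))
ledge (447, array([-7.e-03, -7.e-04,  1.e+00]), array([0.5319, 0.0316, 0.0318]))
red 32 [0.6007 0.0279 0.0675] [0.617 0.037 0.077]
[0.6056 0.0226 0.0668] [ 0.5 -0.7 -1. ]
```

Now at (0.6056, z 0.067) without contact, so the fingers do sit higher than the reported TCP. I'll press down in steps.

apply_moves(moves=[{"jaw":0,"offset":[0,0,5],"rot":[0,0,0]},{"jaw":0,"offset":[0,0,3],"rot":[0,0,0]},{"jaw":0,"offset":[0,0,3],"rot":[0,0,0]},{"jaw":0,"offset":[0,0,2],"rot":[0,0,0]},{"jaw":0,"offset":[0,0,0],"rot":[0,0,0]}])

```text
time_s: 15.92
eef_pos: [0.6079, 0.0223, 0.0561]
eef_rot: [-0.0, 1.0, -0.019, -0.0]
wrist_force: [-1.0, -0.6, -0.5]
opening: 0.001
grasp_force: 0.0
```

apply_moves(moves=[{"jaw":0,"offset":[0,0,2],"rot":[0,0,0]},{"jaw":0,"offset":[0,0,2],"rot":[0,0,0]},{"jaw":0,"offset":[0,0,2],"rot":[0,0,0]},{"jaw":0,"offset":[0,0,1],"rot":[0,0,0]},{"jaw":0,"offset":[0,0,0],"rot":[0,0,0]}])

```text
time_s: 16.55
eef_pos: [0.6079, 0.0223, 0.0491]
eef_rot: [-0.0, 1.0, -0.02, -0.0]
wrist_force: [-0.1, -0.2, -0.6]
opening: -0.0
grasp_force: 0.0
```

apply_moves(moves=[{"jaw":0,"offset":[0,0,1],"rot":[0,0,0]},{"jaw":0,"offset":[0,0,1],"rot":[0,0,0]},{"jaw":0,"offset":[0,0,1],"rot":[0,0,0]},{"jaw":0,"offset":[0,0,1],"rot":[0,0,0]},{"jaw":0,"offset":[0,0,0],"rot":[0,0,0]}])

```text
time_s: 17.18
eef_pos: [0.6079, 0.0223, 0.0452]
eef_rot: [-0.0, 1.0, -0.02, -0.0]
wrist_force: [-0.6, -0.4, -0.3]
opening: 0.001
grasp_force: 0.0
```

```bash
python3 - <<'E'
from h import *
a=[]
im,d,K,T=shot("side"); a.append(cv2.resize(im[130:230,250:370],None,fx=4,fy=4))
im2,d2,K2,T2=shot("top"); a.append(cv2.resize(im2[110:210,270:370],None,fx=4,fy=4))
save("s8.png",np.hstack(a)[:, :800])
p=ctrl.get_obs()["eef_pos"]
for K,T in((K,T),(K2,T2)):
    for dz in (0,.02):
        c=np.linalg.inv(T)@np.r_[p+[0,0,dz],1]; u=K@c[:3]/c[2]; print(u[:2].round(1))
print(ctrl.get_obs()["q"].round(4).tolist())
E
```

```text
[307.3 193.5]
[307.2 188.2]
[322.2 171.4]
[322.2 170.3]
[-0.1582, 0.4295, 1.629, -0.0, 1.0832, 1.4516]
```

View pics/s8.png

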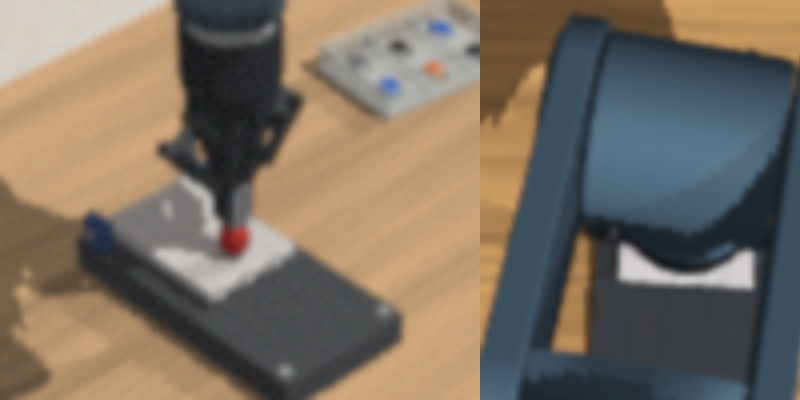

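The side crop shows the fingers (238,215) right over or just touching the red knob (233,240). I'll go on down gently.

apply_moves(moves=[{"jaw":0,"offset":[0,0,1],"rot":[0,0,0]},{"jaw":0,"offset":[0,0,1],"rot":[0,0,0]},{"jaw":0,"offset":[0,0,1],"rot":[0,0,0]},{"jaw":0,"offset":[0,0,1],"rot":[0,0,0]},{"jaw":0,"offset":[0,0,0],"rot":[0,0,0]}])

```text
time_s: 17.9
eef_pos: [0.6079, 0.0223, 0.0412]
eef_rot: [-0.0, 1.0, -0.019, -0.0]
wrist_force: [-0.5, -0.1, -0.6]
opening: -0.001
grasp_force: 0.0
```

```bash
python3 - <<'E'
from h import *
lidfit()
im,d,K,T=shot("side"); W=cloud(d,K,T)
# finger pixels: list depth profile down col
for c in(307,309,311):
    print(c,[(r,*W[r,c].round(3).tolist(),int(im[r,c,0]),int(im[r,c,2])) for r in range(178,198,2)])
E
```

```text
lid (392, array([-5.0e-04, -6.7e-03,  1.0e+00]), array([0.6423, 0.0302, 0.0484]))
ledge (439, array([0.0119, 0.0039, 0.9999]), array([0.532 , 0.0319, 0.032 ]))
red 30 [0.6    0.0291 0.0651] [0.618 0.036 0.075]
[0.608  0.0223 0.0413] [0.7 0.  0.4]
307 [(178, 0.595, 0.035, 0.116, 35, 40), (180, 0.599, 0.032, 0.106, 52, 54), (182, 0.599, 0.031, 0.098, 54, 55), (184, 0.605, 0.026, 0.084, 54, 56), (186, 0.603, 0.028, 0.08, 59, 58), (188, 0.602, 0.029, 0.073, 107, 51), (190, 0.599, 0.032, 0.068, 123, 37), (192, 0.599, 0.032, 0.061, 103, 38), (194, 0.604, 0.027, 0.048, 104, 94), (196, 0.598, 0.034, 0.048, 175, 173)]
309 [(178, 0.599, 0.024, 0.109, 72, 75), (180, 0.596, 0.026, 0.104, 103, 106), (182, 0.6, 0.022, 0.093, 104, 107), (184, 0.596, 0.027, 0.09, 100, 106), (186, 0.596, 0.027, 0.083, 103, 106), (188, 0.599, 0.023, 0.071, 145, 79), (190, 0.596, 0.027, 0.068, 146, 31), (192, 0.596, 0.027, 0.06, 128, 46), (194, 0.601, 0.022, 0.047, 134, 124), (196, 0.594, 0.029, 0.047, 189, 183)]
311 [(178, 0.597, 0.017, 0.106, 104, 106), (180, 0.595, 0.019, 0.101, 101, 103), (182, 0.596, 0.018, 0.092, 102, 104), (184, 0.594, 0.02, 0.087, 112, 114), (186, 0.597, 0.017, 0.077, 137, 124), (188, 0.596, 0.019, 0.071, 178, 87), (190, 0.596, 0.018, 0.062, 165, 84), (192, 0.604, 0.01, 0.047, 171, 129), (194, 0.592, 0.022, 0.052, 190, 181), (196, 0.591, 0.024, 0.046, 198, 193)]
```

apply_moves(moves=[{"jaw":0,"offset":[0,0,1],"rot":[0,0,0]},{"jaw":0,"offset":[0,0,1],"rot":[0,0,0]},{"jaw":0,"offset":[0,0,1],"rot":[0,0,0]},{"jaw":0,"offset":[0,0,1],"rot":[0,0,0]},{"jaw":0,"offset":[0,0,0],"rot":[0,0,0]}])

```text
time_s: 18.62
eef_pos: [0.6081, 0.0223, 0.0394]
eef_rot: [0.0, 1.0, -0.019, -0.0]
wrist_force: [-7.4, 0.4, 15.2]
opening: -0.002
grasp_force: 7.7
```

apply_moves(moves=[{"jaw":0,"offset":[0,0,1],"rot":[0,0,0]},{"jaw":0,"offset":[0,0,1],"rot":[0,0,0]},{"jaw":0,"offset":[0,0,0],"rot":[0,0,0]},{"jaw":0,"offset":[0,0,0],"rot":[0,0,0]},{"jaw":0,"offset":[0,0,0],"rot":[0,0,0]}])

```text
time_s: 19.25
eef_pos: [0.6081, 0.0223, 0.0393]
eef_rot: [0.0, 1.0, -0.019, -0.0]
wrist_force: [-14.9, 0.9, 28.5]
opening: -0.002
grasp_force: 14.3
```

Firm stop: 28 N with no further motion, so the plate is shut. I'll lift off and head toward the gauge.

apply_moves(moves=[{"jaw":0,"offset":[0,0,-10],"rot":[0,0,0]},{"jaw":0.6,"offset":[0,0,-60],"rot":[0,0,0]},{"jaw":0.6,"offset":[-35,-50,0],"rot":[0,0,0]},{"jaw":0.6,"offset":[-35,-50,0],"rot":[0,0,0]},{"jaw":0.6,"offset":[-35,-50,0],"rot":[0,0,0]}])

```text
time_s: 19.88
eef_pos: [0.508, 0.1775, 0.1055]
eef_rot: [-0.0, 1.0, -0.02, 0.0]
wrist_force: [0.1, -0.3, 0.1]
opening: 0.602
grasp_force: 0.0
```

```bash
python3 - <<'E'
from h import *
lidfit()
for n in("top","side"):
    for z in (np.load(n+"0.npz"),):
        im,d,K,T=z["im"],z["d"],z["K"],z["T"]
        W=cloud(d,K,T); hsv=cv2.cvtColor(im,cv2.COLOR_RGB2HSV).astype(int)
        near=(abs(W[...,0]-.47)<.1)&(abs(W[...,1]-.265)<.035)
        org=near&(hsv[...,1]>150)&(hsv[...,0]<20)
        gray=near&(hsv[...,1]<70)
        h=W[org&(W[...,2]>.028)]; b=W[gray]
        hc=np.array(cv2.minAreaRect((h[:,:2]*1000).astype(np.float32))[0]); bc=np.array(cv2.minAreaRect((b[:,:2]*1000).astype(np.float32))[0])
        print(n,org.sum(),gray.sum(),"handle",hc,"blade",bc,cv2.minAreaRect((b[:,:2]*1000).astype(np.float32)),"yaw",np.degrees(np.arctan2(*(bc-hc)[::-1])))
E
```

```text
lid (111, array([-0.0245,  0.0188,  0.9995]), array([0.6182, 0.0273, 0.0485]))
ledge (441, array([0.    , 0.0021, 1.    ]), array([0.5323, 0.0307, 0.0319]))
red 26 [0.5988 0.0279 0.0687] [0.606 0.034 0.076]
[0.5029 0.1832 0.1047] [-3.7  4.8 -0.8]
top 203 237 handle [434.48809814 266.2562561 ] blade [498.14111328 260.20181274] ((498.14111328125, 260.2018127441406), (25.738216400146484, 70.86865997314453), 87.06434631347656) yaw -5.433419960979821
side 211 161 handle [430.14242554 266.08532715] blade [498.199646   258.27160645] ((498.19964599609375, 258.2716064453125), (26.737836837768555, 75.45599365234375), 83.86221313476562) yaw -6.549511241953336
```

apply_moves(moves=[{"jaw":0.6,"offset":[0,0,0],"rot":[0,0,3.2]},{"jaw":0.6,"offset":[-39,-38,0],"rot":[0,0,0]},{"jaw":0.6,"offset":[-39,-38,0],"rot":[0,0,0]},{"jaw":0.6,"offset":[0,0,30],"rot":[0,0,0]},{"jaw":0.6,"offset":[0,0,0],"rot":[0,0,0]}])

```text
time_s: 20.55
eef_pos: [0.4364, 0.259, 0.0735]
eef_rot: [0.001, 0.999, -0.047, -0.002]
wrist_force: [0.0, -0.8, -0.4]
opening: 0.6
grasp_force: 0.0
```

```bash
python3 - <<'E'
from h import *
im,d,K,T=shot("side"); save("s9.png",cv2.resize(im[190:310,220:380],None,fx=5,fy=5))
W=cloud(d,K,T);o=ctrl.get_obs();p=o["eef_pos"];print(p,o["opening"])
for dz in(0,.02,.04):
    c=np.linalg.inv(T)@np.r_[p+[0,0,dz],1]; u=K@c[:3]/c[2]; print(u[:2].round(1),((u[:2]-[220,190])*5).round())
E
```

```text
[0.43782264 0.25902847 0.07478333] 0.6008722555132723
[287.8 253.5] [339. 317.]
[287.5 247.8] [338. 289.]
[287.2 242. ] [336. 260.]
```

View pics/s9.png

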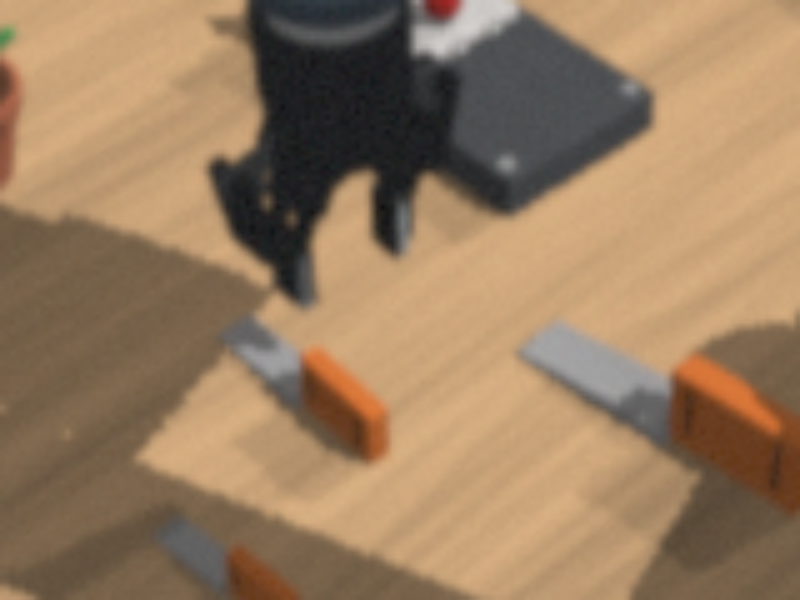

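The picture shows the open fingertips at (305,300) and (400,250), above and behind the middle gauge's handle (345,405). They sit about 30 mm higher than the reported TCP, so I'll descend with that offset, probing by force.

apply_moves(moves=[{"jaw":0.6,"offset":[-5,-6,0],"rot":[0,0,0]},{"jaw":0.6,"offset":[0,0,35],"rot":[0,0,0]},{"jaw":0.6,"offset":[0,0,25],"rot":[0,0,0]},{"jaw":0.6,"offset":[0,0,10],"rot":[0,0,0]},{"jaw":0.6,"offset":[0,0,0],"rot":[0,0,0]}])

```text
time_s: 21.22
eef_pos: [0.4343, 0.2657, 0.0055]
eef_rot: [0.0, 0.999, -0.048, -0.0]
wrist_force: [-0.1, 0.7, -0.0]
opening: 0.597
grasp_force: 0.0
```

```bash
cat >> h.py <<'E'
def around(x0,y0,n="side"):
    im,d,K,T=shot(n); W=cloud(d,K,T)
    hsv=cv2.cvtColor(im,cv2.COLOR_RGB2HSV).astype(int)
    near=(abs(W[...,0]-x0)<.11)&(abs(W[...,1]-y0)<.06)
    org=near&(hsv[...,1]>150)&(hsv[...,0]<20)&(hsv[...,2]>60)
    v=W[org]; r=cv2.minAreaRect((v[:,:2]*1000).astype(np.float32)); print(n,"handle",org.sum(),np.median(v,0).round(3),v.min(0).round(3),v.max(0).round(3),r)
    blk=near&(hsv[...,2]<90)&(W[...,2]>.006)&(W[...,2]<.09)&(hsv[...,1]<120)
    b=W[blk]
    if len(b): print(" dark",len(b),b.min(0).round(3),b.max(0).round(3),"z pct",np.percentile(b[:,2],[1,5,20]).round(3))
    o=ctrl.get_obs(); print(o["eef_pos"].round(4),o["opening"].round(3),o["grasp_force"],o["wrist_force"].round(1))
    return im,W
E
python3 -c "
from h import *
im,W=around(.433,.266); save('g1.png',cv2.resize(im[210:310,240:340],None,fx=6,fy=6))
around(.433,.266,'top')"
```

```text
side handle 182 [0.423 0.269 0.032] [0.4   0.258 0.002] [0.461 0.276 0.042] ((431.1206970214844, 266.53826904296875), (15.526039123535156, 61.530860900878906), 86.0417251586914)
 dark 132 [0.415 0.217 0.007] [0.525 0.321 0.09 ] z pct [0.017 0.048 0.056]Traceback (most recent call last):
  File "<string>", line 3, in <module>
    im,W=around(.433,.266); save('g1.png',cv2.resize(im[210:310,240:340],None,fx=6,fy=6))
         ~~~~~~^^^^^^^^^^^
  File "h.py", line 31, in around
    o=ctrl.get_obs(); print(o["eef_pos"].round(4),o["opening"].round(3),o["grasp_force"],o["wrist_force"].round(1))
                                                  ^^^^^^^^^^^^^^^^^^
AttributeError: 'float' object has no attribute 'round'
```

apply_moves(moves=[{"jaw":0.6,"offset":[0,0,8],"rot":[0,0,0]},{"jaw":0.6,"offset":[0,0,8],"rot":[0,0,0]},{"jaw":0.6,"offset":[0,0,6],"rot":[0,0,0]},{"jaw":0.6,"offset":[0,0,4],"rot":[0,0,0]},{"jaw":0.6,"offset":[0,0,0],"rot":[0,0,0]}])

```text
time_s: 21.9
eef_pos: [0.4337, 0.2656, -0.0212]
eef_rot: [0.0, 0.999, -0.047, -0.0]
wrist_force: [-0.0, -0.8, 0.1]
opening: 0.602
grasp_force: 0.0
```

```bash
sed -i 's/o\["opening"\].round(3)/round(o["opening"],3)/' h.py && python3 -c "
from h import *
im,W=around(.433,.266); save('g1.png',cv2.resize(im[210:310,240:340],None,fx=6,fy=6))
hsv=cv2.cvtColor(im,cv2.COLOR_RGB2HSV)
for y in np.arange(.21,.33,.01):
    m=(abs(W[...,1]-y)<.005)&(abs(W[...,0]-.434)<.025)&(W[...,2]>.004)&(hsv[...,1]<110)
    if m.any(): print(y.round(3),m.sum(),W[m][:,2].min().round(3),W[m][:,2].max().round(3))
"
```

```text
side handle 171 [0.421 0.269 0.03 ] [0.401 0.257 0.003] [0.45  0.287 0.078] ((423.8528747558594, 267.46636962890625), (27.36581039428711, 45.87590408325195), 59.53542709350586)
 dark 382 [0.41  0.207 0.008] [0.504 0.326 0.09 ] z pct [0.021 0.03  0.052]
[ 0.434   0.2657 -0.0209] 0.601 0.0 [-0.7 -0.2  0.8]
0.21 168 0.004 0.418
0.22 201 0.004 0.414
0.23 68 0.004 0.388
0.24 145 0.004 0.374
0.25 59 0.004 0.374
0.26 51 0.087 0.374
0.27 38 0.005 0.374
0.28 55 0.08 0.373
0.29 222 0.004 0.371
0.3 610 0.004 0.368
0.31 93 0.004 0.394
0.32 200 0.004 0.391
0.33 485 0.004 0.378
```

apply_moves(moves=[{"jaw":0.6,"offset":[0,0,4],"rot":[0,0,0]},{"jaw":0.1,"offset":[0,0,0],"rot":[0,0,0]},{"jaw":0,"offset":[0,0,0],"rot":[0,0,0]},{"jaw":0,"offset":[0,0,0],"rot":[0,0,0]},{"jaw":0,"offset":[0,0,0],"rot":[0,0,0]}])

```text
time_s: 22.58
eef_pos: [0.4343, 0.2658, -0.0245]
eef_rot: [-0.0, 0.999, -0.047, 0.0]
wrist_force: [-0.1, -0.3, 1.7]
opening: 0.158
grasp_force: 58.9
```

Gripped: opening 13 mm, 59 N. Lifting, turning to the press's yaw and moving in front of the ledge.

apply_moves(moves=[{"jaw":0,"offset":[0,0,-20],"rot":[0,0,0]},{"jaw":0,"offset":[0,0,-50],"rot":[0,0,0]},{"jaw":0,"offset":[0,0,-5],"rot":[0,0,-3.2]},{"jaw":0,"offset":[12,50,0],"rot":[0,0,0]},{"jaw":0,"offset":[12,50,0],"rot":[0,0,0]}])

```text
time_s: 23.2
eef_pos: [0.4541, 0.1642, 0.0504]
eef_rot: [-0.0, 1.0, -0.018, 0.0]
wrist_force: [0.8, 0.3, 0.0]
opening: 0.15
grasp_force: 58.7
```

apply_moves(moves=[{"jaw":0,"offset":[12,50,0],"rot":[0,0,0]},{"jaw":0,"offset":[12,50,0],"rot":[0,0,0]},{"jaw":0,"offset":[0,34,0],"rot":[0,0,0]},{"jaw":0,"offset":[0,0,0],"rot":[0,0,0]},{"jaw":0,"offset":[0,0,0],"rot":[0,0,0]}])

```text
time_s: 23.82
eef_pos: [0.4726, 0.0304, 0.0501]
eef_rot: [-0.0, 1.0, -0.02, -0.0]
wrist_force: [0.4, 0.9, -0.3]
opening: 0.156
grasp_force: 58.8
```

```bash
python3 - <<'E'
from h import *
im,W=around(.474,.03); around(.474,.03,'top')
save('g2.png',cv2.resize(im[130:260,270:400],None,fx=4.6,fy=4.6))
hsv=cv2.cvtColor(im,cv2.COLOR_RGB2HSV).astype(int)
i=im.astype(int)
# blade: grey points above ledge, below lid region
m=(W[...,0]>.5)&(W[...,0]<.585)&(abs(W[...,1]-.028)<.03)&(W[...,2]>.045)&(W[...,2]<.1)
b=W[m]; print(len(b), b.min(0).round(3),b.max(0).round(3))
for x in np.arange(.5,.59,.01):
    q=b[abs(b[:,0]-x)<.005]
    if len(q)>2: print(x.round(2),len(q),np.median(q,0).round(4),q[:,1].min().round(3),q[:,1].max().round(3))
lidfit()
E
```

```text
side handle 86 [0.448 0.034 0.101] [ 0.439 -0.017  0.027] [0.495 0.04  0.117] ((462.251953125, 16.29884910583496), (53.80600357055664, 53.9748420715332), 74.14916229248047)
 dark 986 [ 0.463 -0.027  0.006] [0.584 0.09  0.087] z pct [0.007 0.011 0.022]
[0.4726 0.0308 0.0501] 0.153 58.78528118133545 [-0.2  0.3 -1.1]
  return _methods._mean(a, axis=axis, dtype=dtype,
  ret = um.true_divide(
Traceback (most recent call last):
  File "h.py", line 27, in around
    v=W[org]; r=cv2.minAreaRect((v[:,:2]*1000).astype(np.float32)); print(n,"handle",org.sum(),np.median(v,0).round(3),v.min(0).round(3),v.max(0).round(3),r)
                                                                                                                       ~~~~~^^^
ValueError: zero-size array to reduction operation minimum which has no identity
```

```bash
python3 - <<'E'
from h import *
im,d,K,T=shot("side"); W=cloud(d,K,T); save('g2.png',cv2.resize(im[140:250,280:400],None,fx=5,fy=5))
m=(W[...,0]>.48)&(W[...,0]<.6)&(abs(W[...,1]-.028)<.035)&(W[...,2]>.062)&(W[...,2]<.1)&(im.min(-1)>60)
b=W[m]; print(len(b))
for x in np.arange(.48,.6,.01):
    q=b[abs(b[:,0]-x)<.005]
    if len(q)>2: print(x.round(2),len(q),np.median(q,0).round(4),q[:,1].min().round(3),q[:,1].max().round(3))
lidfit()
E
```

```text
127
0.5 8 [0.5019 0.0392 0.0821] 0.035 0.042
0.51 17 [0.5097 0.0361 0.0835] 0.025 0.043
0.52 15 [0.5186 0.037  0.0835] 0.023 0.042
0.53 16 [0.5307 0.0311 0.082 ] 0.022 0.041
0.54 14 [0.5393 0.0285 0.0809] 0.02 0.042
0.55 20 [0.5503 0.0266 0.0796] 0.012 0.039
0.56 17 [0.5601 0.0288 0.0783] 0.016 0.038
0.57 14 [0.5686 0.0274 0.0782] 0.011 0.038
0.59 3 [0.5947 0.0195 0.068 ] 0.019 0.021
lid (377, array([0.0133, 0.0155, 0.9998]), array([0.6448, 0.0284, 0.0484]))
ledge (372, array([ 3.e-04, -1.e-03,  1.e+00]), array([0.5316, 0.0392, 0.032 ]))
red 33 [0.5998 0.028  0.0678] [0.613 0.036 0.074]
[0.4727 0.031  0.0502] [-0.7  0.9 -0.6]
```

View pics/g2.png

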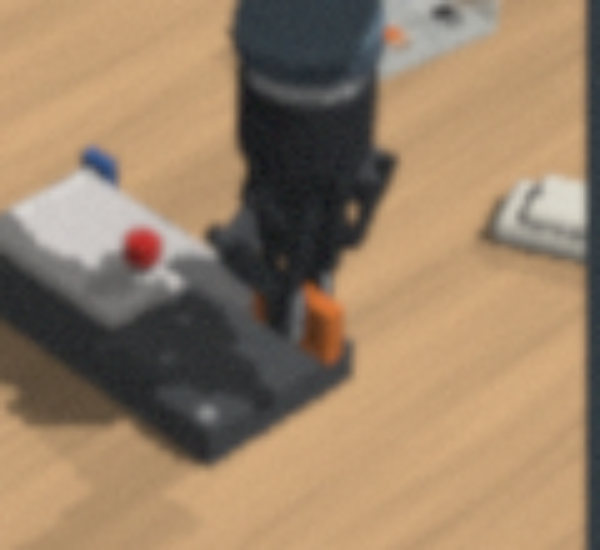

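The picture shows the gauge held by its orange handle (320,320) in front of the shut lid, with the red knob at (142,248). Measured from depth, the blade is level and centred. I've used my picture views (this was one over the ten), so from here I go by numbers only. Descending onto the ledge.

apply_moves(moves=[{"jaw":0,"offset":[0,0,25],"rot":[0,0,0]},{"jaw":0,"offset":[0,0,13],"rot":[0,0,0]},{"jaw":0,"offset":[0,0,4],"rot":[0,0,0]},{"jaw":0,"offset":[0,0,1.5],"rot":[0,0,0]},{"jaw":0,"offset":[0,0,0],"rot":[0,0,0]}])

```text
time_s: 24.65
eef_pos: [0.4734, 0.03, 0.0072]
eef_rot: [0.0, 1.0, -0.019, 0.0]
wrist_force: [0.5, -0.0, -1.3]
opening: 0.154
grasp_force: 58.8
```

apply_moves(moves=[{"jaw":0,"offset":[0,0,0.5],"rot":[0,0,0]},{"jaw":0,"offset":[0,0,0.5],"rot":[0,0,0]},{"jaw":0,"offset":[0,0,0.5],"rot":[0,0,0]},{"jaw":0,"offset":[0,0,0],"rot":[0,0,0]},{"jaw":0,"offset":[0,0,0],"rot":[0,0,0]}])

```text
time_s: 25.28
eef_pos: [0.473, 0.03, 0.0055]
eef_rot: [0.0, 1.0, -0.019, 0.0]
wrist_force: [-0.4, 0.2, 2.0]
opening: 0.153
grasp_force: 59.2
```

apply_moves(moves=[{"jaw":0,"offset":[0,0,0.3],"rot":[0,0,0]},{"jaw":0,"offset":[8,0,0],"rot":[0,0,0]},{"jaw":0,"offset":[6,0,0],"rot":[0,0,0]},{"jaw":0,"offset":[5,0,0],"rot":[0,0,0]},{"jaw":0,"offset":[0,0,0],"rot":[0,0,0]}])

```text
time_s: 25.9
eef_pos: [0.4917, 0.0294, 0.0055]
eef_rot: [-0.0, 1.0, -0.019, -0.0]
wrist_force: [-4.4, 0.3, 7.3]
opening: 0.153
grasp_force: 60.3
```

apply_moves(moves=[{"jaw":0,"offset":[4,0,-0.3],"rot":[0,0,0]},{"jaw":0,"offset":[4,0,0],"rot":[0,0,0]},{"jaw":0,"offset":[4,0,0],"rot":[0,0,0]},{"jaw":0,"offset":[3,0,0],"rot":[0,0,0]},{"jaw":0,"offset":[0,0,0],"rot":[0,0,0]}])

```text
time_s: 26.52
eef_pos: [0.5069, 0.0288, 0.0055]
eef_rot: [-0.0, 1.0, -0.019, -0.0]
wrist_force: [-3.8, 0.4, 5.5]
opening: 0.152
grasp_force: 59.8
```

```bash
python3 -c "
from h import *
lidfit()"
```

```text
lid (408, array([0.0112, 0.0186, 0.9998]), array([0.6435, 0.0301, 0.0483]))
ledge (224, array([-0.0319,  0.0282,  0.9991]), array([0.5317, 0.0504, 0.0324]))
red 30 [0.5997 0.0282 0.0682] [0.615 0.033 0.077]
[0.507  0.0288 0.0055] [-2.1 -0.1  5.3]
```

apply_moves(moves=[{"jaw":0,"offset":[2,0,0],"rot":[0,0,0]},{"jaw":0,"offset":[2,0,0],"rot":[0,0,0]},{"jaw":0,"offset":[2,0,0],"rot":[0,0,0]},{"jaw":0,"offset":[1,0,0],"rot":[0,0,0]},{"jaw":0,"offset":[0,0,0],"rot":[0,0,0]}])

```text
time_s: 27.2
eef_pos: [0.5132, 0.0286, 0.0055]
eef_rot: [-0.0, 1.0, -0.019, -0.001]
wrist_force: [-5.4, 0.1, 7.9]
opening: 0.151
grasp_force: 60.1
```

apply_moves(moves=[{"jaw":0,"offset":[2,0,0],"rot":[0,0,0]},{"jaw":0,"offset":[1,0,0],"rot":[0,0,0]},{"jaw":0,"offset":[1,0,0],"rot":[0,0,0]},{"jaw":0,"offset":[1,0,0],"rot":[0,0,0]},{"jaw":0,"offset":[0,0,0],"rot":[0,0,0]}])

```text
time_s: 27.82
eef_pos: [0.5183, 0.0284, 0.0055]
eef_rot: [-0.0, 1.0, -0.019, -0.001]
wrist_force: [-5.5, 1.2, 7.8]
opening: 0.155
grasp_force: 60.0
```

apply_moves(moves=[{"jaw":0,"offset":[1,0,-0.4],"rot":[0,0,0]},{"jaw":0,"offset":[1,0,0],"rot":[0,0,0]},{"jaw":0,"offset":[1,0,0],"rot":[0,0,0]},{"jaw":0,"offset":[1,0,0],"rot":[0,0,0]},{"jaw":0,"offset":[0,0,0],"rot":[0,0,0]}])

```text
time_s: 28.45
eef_pos: [0.523, 0.0281, 0.0056]
eef_rot: [-0.0, 1.0, -0.02, 0.0]
wrist_force: [0.4, 0.4, -1.5]
opening: 0.153
grasp_force: 58.9
```

apply_moves(moves=[{"jaw":0,"offset":[1,0,0],"rot":[0,0,0]},{"jaw":0,"offset":[1,0,0],"rot":[0,0,0]},{"jaw":0,"offset":[0,0,0],"rot":[0,0,0]},{"jaw":0,"offset":[0,0,0],"rot":[0,0,0]},{"jaw":0,"offset":[0,0,0],"rot":[0,0,0]}])

```text
time_s: 29.08
eef_pos: [0.5249, 0.028, 0.0057]
eef_rot: [0.0, 1.0, -0.019, -0.0]
wrist_force: [0.1, 0.9, -0.4]
opening: 0.154
grasp_force: 58.9
```

apply_moves(moves=[{"jaw":0,"offset":[1,0,0],"rot":[0,0,0]},{"jaw":0,"offset":[1,0,0],"rot":[0,0,0]},{"jaw":0,"offset":[0,0,0],"rot":[0,0,0]},{"jaw":0,"offset":[0,0,0],"rot":[0,0,0]},{"jaw":0,"offset":[0,0,0],"rot":[0,0,0]}])

```text
time_s: 29.7
eef_pos: [0.5269, 0.028, 0.0057]
eef_rot: [-0.0, 1.0, -0.019, 0.0]
wrist_force: [-0.1, 0.5, -0.9]
opening: 0.154
grasp_force: 58.9
```

apply_moves(moves=[{"jaw":0,"offset":[1,0,0],"rot":[0,0,0]},{"jaw":0,"offset":[1,0,0],"rot":[0,0,0]},{"jaw":0,"offset":[0,0,0],"rot":[0,0,0]},{"jaw":0,"offset":[0,0,0],"rot":[0,0,0]},{"jaw":0,"offset":[0,0,0],"rot":[0,0,0]}])

```text
time_s: 30.32
eef_pos: [0.5287, 0.0279, 0.0056]
eef_rot: [-0.0, 1.0, -0.019, -0.0]
wrist_force: [-2.0, -0.2, -1.2]
opening: 0.156
grasp_force: 58.8
```

apply_moves(moves=[{"jaw":0,"offset":[1,0,0],"rot":[0,0,0]},{"jaw":0,"offset":[0,0,0],"rot":[0,0,0]},{"jaw":0,"offset":[0,0,0],"rot":[0,0,0]},{"jaw":0,"offset":[0,0,0],"rot":[0,0,0]},{"jaw":0,"offset":[0,0,0],"rot":[0,0,0]}])

```text
time_s: 30.95
eef_pos: [0.5294, 0.0279, 0.0055]
eef_rot: [-0.0, 1.0, -0.019, -0.0]
wrist_force: [-5.9, 0.3, -0.1]
opening: 0.153
grasp_force: 58.9
```

apply_moves(moves=[{"jaw":0,"offset":[0.4,0,0.1],"rot":[0,0,0]},{"jaw":0,"offset":[0,0,0],"rot":[0,0,0]},{"jaw":0,"offset":[0,0,0],"rot":[0,0,0]},{"jaw":0,"offset":[0,0,0],"rot":[0,0,0]},{"jaw":0,"offset":[0,0,0],"rot":[0,0,0]}])

```text
time_s: 31.58
eef_pos: [0.5295, 0.0279, 0.0055]
eef_rot: [-0.0, 1.0, -0.019, -0.001]
wrist_force: [-7.9, -0.6, 1.7]
opening: 0.152
grasp_force: 59.3
```

```bash
python3 - <<'E'
from h import *
f=[]
for _ in range(6):
    ctrl.camera("side"); f.append(ctrl.get_obs()["wrist_force"])
print(np.mean(f,0).round(2)); lidfit()
E
```

```text
[-7.1   0.16  2.13]
lid (390, array([-4.0e-04,  7.8e-03,  1.0e+00]), array([0.6462, 0.0318, 0.0483]))
ledge (267, array([-0.001 , -0.0023,  1.    ]), array([0.5287, 0.0435, 0.0322]))
red 11 [0.6044 0.0251 0.0718] [0.618 0.034 0.074]
[0.5295 0.0279 0.0055] [-6.6  0.1  2.3]
```

The drag is steady at about 7 N, the gauge presses on both plates, and the lid is level. Handing in.

```bash
python3 -c "
from bench import ctrl
print(ctrl.hand_in())"
```

```text
the job is handed in; nothing more can be done
None
```

The press top plate is shut and I handed the job in with the middle-sized gauge still gripped by its handle, flat and centred about 45 mm into the front gap, dragging at about 7 N; the plate measured level, the verdict wasn't shown, and I viewed 11 pictures, one over the limit of 10.

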